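Unstack the sample tubs into their spill trays

TASK

The closed sample tubs on the bench have been piled up in two stacks of two. Unstack them and stand each tub, right way up and flat on the tray's floor, in the grey spill tray of its own shape and size (oblong, large round, square, small round); keep the tubs upright all the way, and leave the glass beaker and the small blue-capped bottle among them standing where they are.

Things in the scene. Friction and masses are not known exactly. Their poses are not given: they have to be found in the camera images.
- oblong_tub: White plastic tub with a flat red lid that carries a white paper inset, the lid flush with the walls: a solid-looking oblong box 54 (x) by 96 (y) by 50 high. Loose, about 0.22 kg. Stands on the bench as the bottom of one stack, with the square or the small round tub on its lid. Origin: centre of its underside; z up. Grip it across x (54 mm).
- large_round_tub: White plastic tub with a flat red lid that carries a white paper inset: round, diameter 62, 50 high. Loose, about 0.18 kg. Bottom of the other stack, with the square or the small round tub on its lid. Origin: centre of its underside; z up.
- square_tub: White plastic tub with a flat red lid that carries a white paper inset: square, 40 by 40, 46 high. Loose, about 0.09 kg. Starts on the lid of one of the two larger tubs, its underside 50 above the bench, near the lid's centre. Origin: centre of its underside; x and y along its sides, z up.
- small_round_tub: White plastic tub with a flat red lid that carries a white paper inset: round, diameter 38, 46 high. Loose, about 0.07 kg. Starts on the lid of the other larger tub, its underside 50 above the bench, near the lid's centre. Origin: centre of its underside; z up.
- oblong_tray: Low grey plastic spill tray fixed to the bench, for the oblong tub: inside 74 (x) by 116 (y), walls 3 thick, rim 13 above the bench, floor 3 above the bench. Origin: centre of its underside, on the bench; z up.
- large_round_tray: Round grey spill tray fixed to the bench, for the large round tub: inside diameter 82, walls 3 thick, rim 13 and floor 3 above the bench. Origin: centre of its underside, on the bench; z up.
- square_tray: Square grey spill tray fixed to the bench, for the square tub: inside 60 by 60, walls 3 thick, rim 13 and floor 3 above the bench. Origin: centre of its underside, on the bench; x and y along its sides, z up.
- small_round_tray: Round grey spill tray fixed to the bench, for the small round tub: inside diameter 58, walls 3 thick, rim 13 and floor 3 above the bench. Origin: centre of its underside, on the bench; z up.
- beaker: Small empty glass beaker, diameter 54, 75 high, standing loose among the things. Leave it alone. Origin: centre of its underside.
- bottle: Small white plastic bottle with a blue cap, diameter 48, 100 high, standing loose among the things. Leave it alone. Origin: centre of its underside.

How it is judged:
By the outcome, as a careful person would: the job done as asked, in the order asked, and still so for the second after the job is handed in, with the robot touching nothing.
It also fails if it takes over 109 s, if anything falls off the work surface, if the arm or the gripper's body presses on something with over 40 N, if the wrist force passes 120 N, or if a joint passes its speed limit or range.

ROBOT

A 6-joint arm with a two-finger parallel gripper is mounted at the origin on the work surface. World frame = base frame: x ahead of the robot, y to its left, z up, the work surface at z = 0. Lengths are in m, angles in rad, forces in N, time in s.
With the tool pointing down it reaches from about 0.4 to 0.925 m from the base axis. Payload 3.4 kg.
Tool frame: the origin (TCP) lies on the centre line of the jaws, within the pads' length; the fingertips stand 11 mm ahead of it and the grasp point (between the pads) lies 8 mm behind it; z points along the fingers, y is the line along which they close (so a half turn about z gives the same grasp; the last joint's range is limited). The gripper opens to 85 mm and grips with 20 to 120 N. Pads are 22 mm wide; open, the fingers measure 114 mm over their backs; the gripper's body (76 mm by 85 mm) begins 54 mm behind the grasp point. The pads swing forward as they close: fully open they stand 13 mm farther back than shut.
Start: joints at [1.143, 0.307, 1.506, -0, 1.328, -0.073], TCP at [0.2, 0.539, 0.215] pointing down, gripper open.
Joint ranges: [-3.12, 3.12], [-1.05, 2.28], [0.14, 2.33], [-1.42, 4.57], [0.1, 2.73], [-2.68, 2.68]. Speed limits (rad/s): [2.57, 2.57, 3.14, 3.14, 3.14, 3.14].

INTERFACE

Orientations are given as a rotation vector (axis times angle).
In Python, from rig import env gives the robot as it stands.
- The arm moves only by the tool play_rows, never from a script. Its argument "deltas" is a list of rows, each a list of 6 numbers: the shift along the world's x, y, z in mm, then the turn, a rotation vector about the world's x, y, z in rad. In form: [[dx, dy, dz, wx, wy, wz], ...]. A call has 1 to 5 rows; each row shifts and turns the commanded pose from where the row before left it; what a row does not reach is not made up. A row lasts 1/10 s, in which the tool goes at most 50 mm and 8.59 degrees, less where a joint would pass 70% of its speed; a pose out of reach is approached as far as the arm can. A call with a gripper value outside its range is refused whole. "jaw" is the finger opening in mm, from 0 to 85.4, set as the call begins (left out, the last holds). The fingers move at their own pace and stop on an object; "grip_force" is the grip in N (left out, the last holds). Time passes only in rows, so rows that do not move let the fingers close. It gives the time, the measured TCP pose, the force, the opening and the grip force at its end, in the units of the state.
- env.sense(): the state, without advancing time (a new reading comes with each control period).
- env.get_image(name): name is "scene" or "top" or "wrist"; returns a dict with "color" (420x560x3 uint8, red, green, blue), "intrinsics" (3x3 intrinsics, pixels), "k1" (the pictures are not rectified: a ray, as slopes to the right and down, at radius r is drawn at 1 + k1 r^2 times it, then the intrinsics apply), "rvec" (rotation vector, rad) and "tvec" (3), from world to camera coordinates, as OpenCV has them. Camera axes: x right, y down, z forward; pixel columns grow to the right and rows downward; lengths in m; the calibration is good to about 2 mm. A picture is of the moment at which its call begins. There is no depth.
- env.hand_in(): hands the job in; it is judged then, once.
Trained networks look in the newest picture that a camera, given by its name, has taken for a name from the list of things; names that differ only in an ending like _2 or _b are one class to them, and where a whole thing is asked for, a point or a joint stands for the part that bears it (a point fixed in the world has none). Each returns a list of dicts, best first, with "p" (0 to 1); they miss things now and then, are a little off and sometimes report something else, mostly with a low value. They report only what shows in the picture. A call takes as long as a camera call.
- env.masks_of(thing, camera): "pixels" (420x560 bool, what is visible of it) and "xy" ([column, row] in pixels, amid what is visible of it).
The state is a dict: "t": time; "joint_pos": joint angles; "qvel": joint speeds; "effort": joint torques, N m; "tool_pos": TCP position; "eef_rot": TCP orientation; "contact_force": force on the tool from outside, world axes, zero at the start; "moment": the same for the moment, N m; "gripper_width": opening from 0.0 (shut) to 1.0 (fully open); "grasp_force": force on a finger pad.
Only numpy, scipy, OpenCV 4.12 (cv2) and the standard library are available. Lean on these libraries where they do the work, as an engineer would, in place of code of your own. Each camera call takes 0.05 s, during which the arm holds its last target. There are 200 camera calls.

## Working session

There is one attempt and no reset: what is moved stays moved. The work goes in short steps, Python scripts to look and compute and a tool call to move; the robot and the scene stay as the last step left them, time stands still between calls to the robot, and variables do not carry over. Pictures are saved under pics/ and viewed, at most 17 in all, crops included, and the job is handed in when it is done.

Besides the shell and the picture viewer there is one more tool, called as name(argument=value, ...) on one line, values as JSON. play_rows: Moves the arm, as the interface text tells. Its arguments: {"type":"object","properties":{"deltas":{"type":"array"},"jaw":{"type":"number"},"grip_force":{"type":"number"}},"required":["deltas"]}

```bash
mkdir -p pics; ls; cat > h.py <<'E'
import numpy as np, cv2
from rig import env
def snap(c,name=None):
    im=env.get_image(c)
    if name: cv2.imwrite('pics/'+name,im['color'][:,:,::-1])
    return im
def ray(im,px):
    K=np.array(im['intrinsics']);k1=im['k1']
    d=np.array([[px]],float)
    u=cv2.undistortPoints(d,K,np.array([k1,0,0,0,0.]))[0,0]
    R=cv2.Rodrigues(np.array(im['rvec'],float))[0];t=np.array(im['tvec'],float).ravel()
    return -R.T@t, R.T@np.array([u[0],u[1],1])
def at(im,px,z):
    o,d=ray(im,px);return o+d*(z-o[2])/d[2]
def proj(im,P):
    return cv2.projectPoints(np.array(P,float).reshape(-1,1,3),np.array(im['rvec'],float),np.array(im['tvec'],float),np.array(im['intrinsics'],float),np.array([im['k1'],0,0,0,0.]))[0][:,0]
names=['oblong_tub','large_round_tub','square_tub','small_round_tub','oblong_tray','large_round_tray','square_tray','small_round_tray','beaker','bottle']
E
python3 - <<'E'
from h import *
s=env.sense();print(s)
for c in['top','scene']:
    im=snap(c,c+'0.png');print(c,ray(im,(280,210)))
    for n in names:
        for m in env.masks_of(n,c)[:3]:
            print(n,round(m['p'],2),np.round(m['xy']),m['pixels'].sum(),np.round(at(im,m['xy'],0.0),3))
E
```

```text
pics
{'t': 0.0, 'joint_pos': array([ 1.14248157e+00,  3.07578957e-01,  1.50767268e+00,  6.81893258e-06,
        1.32842022e+00, -7.35041042e-02]), 'qvel': array([-0.00070358,  0.00020683, -0.00120791, -0.00064948, -0.00039393,
       -0.00051997]), 'effort': array([-2.88421899e-03, -4.57532859e+01, -2.51921976e+01, -5.53409700e-04,
        1.31886234e-02, -8.10080792e-06]), 'tool_pos': array([0.19947771, 0.53850274, 0.21437795]), 'eef_rot': array([-0.55432642, -3.09176859,  0.00316063]), 'contact_force': array([-0.7004392 , -0.12068504, -0.20130934]), 'moment': array([-0.00153532, -0.01257601, -0.03319509]), 'grasp_force': 0.0, 'gripper_width': 1.0021903484242634}
top (array([0.4327793 , 0.0012346 , 1.14767747]), array([ 0.07095563,  0.0125727 , -0.997435  ]))
oblong_tub 0.81 [353. 162.] 446 [ 0.648 -0.2    0.   ]
large_round_tub 0.77 [402. 249.] 228 [ 0.394 -0.332  0.   ]
large_round_tub 0.49 [276. 160.] 736 [0.661 0.025 0.   ]
small_round_tub 0.62 [413. 253.] 218 [ 0.38  -0.363  0.   ]
oblong_tray 0.85 [288. 236.] 1133 [ 0.44  -0.006  0.   ]
large_round_tray 0.98 [275. 159.] 729 [0
[... 579 characters left out ...]
. 275.] 479 [ 0.388 -0.333  0.   ]
large_round_tub 0.38 [136. 258.] 307 [ 0.329 -0.323  0.   ]
square_tub 0.79 [249. 296.] 487 [ 0.61  -0.177  0.   ]
small_round_tub 0.74 [136. 258.] 386 [ 0.328 -0.323  0.   ]
small_round_tub 0.41 [145. 272.] 518 [ 0.383 -0.329 -0.   ]
oblong_tray 0.92 [259. 220.] 1187 [ 0.443 -0.004 -0.   ]
oblong_tray 0.42 [362. 227.] 382 [0.65  0.189 0.   ]
large_round_tray 0.83 [320. 261.] 792 [0.651 0.023 0.   ]
square_tray 0.96 [326. 158.] 421 [0.39  0.313 0.   ]
square_tray 0.55 [323. 263.] 867 [0.661 0.025 0.   ]
small_round_tray 0.68 [362. 227.] 387 [0.649 0.189 0.   ]
beaker 0.69 [219. 241.] 595 [ 0.428 -0.131  0.   ]
bottle 0.82 [308. 185.] 457 [0.436 0.188 0.   ]
```

```bash
python3 - <<'E'
import cv2
for c,(x0,x1,y0,y1) in {'top':(160,440,120,290),'scene':(90,410,120,350)}.items():
    i=cv2.imread(f'pics/{c}0.png')[y0:y1,x0:x1]
    s=2.5
    i=cv2.resize(i,None,fx=s,fy=s,interpolation=cv2.INTER_CUBIC)
    cv2.imwrite(f'pics/{c}0c.png',i)
E
```

```text
(no output)
```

View pics/top0c.png

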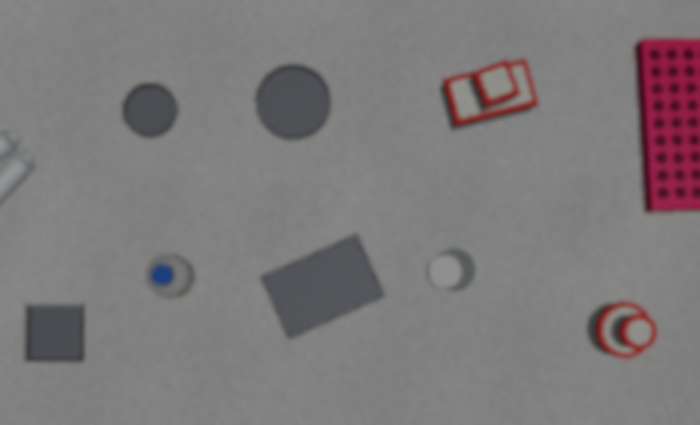

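View pics/scene0c.png

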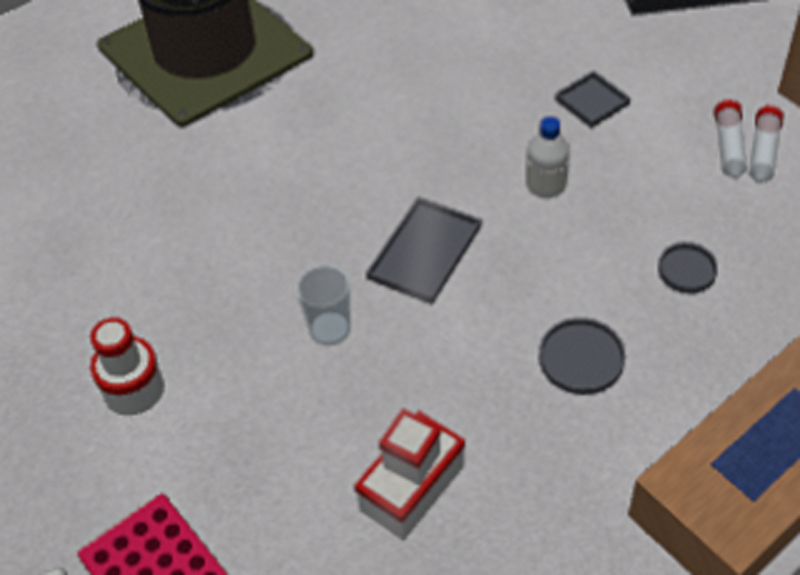

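The top view shows the trays: small round at crop (150,110), large round (293,101), square (55,333), oblong (322,286). The square tub sits on the oblong one at (496,83), and the small round sits on the large round at (637,330). The scene view agrees, with the beaker at (325,305) and the bottle at (548,160). Next I'll measure.

```bash
cat >> h.py <<'E'
def rect_fit(im,mask,z):
    cs,_=cv2.findContours(mask.astype(np.uint8),cv2.RETR_EXTERNAL,cv2.CHAIN_APPROX_NONE)
    c=max(cs,key=cv2.contourArea)[:,0]
    P=np.array([at(im,p,z)[:2] for p in c])*1000
    r=cv2.minAreaRect(P.astype(np.float32)); return np.round(r[0],1),np.round(r[1],1),round(r[2],1)
E
python3 - <<'E'
from h import *
for c in['top','scene']:
    im=snap(c)
    for n,z in zip(names,[.05,.05,.096,.096]+[.012]*4+[.07,.09]):
        for m in env.masks_of(n,c)[:1]:
            print(c,n,round(m['p'],2),rect_fit(im,m['pixels'],z))
im=snap('top')
f=lambda x,y,z:np.round(at(im,(160+x/2.5-.3,120+y/2.5-.3),z)*1000,1)
print('sq',f(496,83,.096),'sr',f(638,331,.096))
print('ob',[f(*p,.05) for p in[(445,80),(526,62),(536,103),(455,127)]],'lr',f(624,329,.05))
print('beaker',f(445,270,.075),'bottle cap',f(161,275,.1))
w=env.get_image('wrist');print(ray(w,(280,210)),w['intrinsics'])
E
```

```text
top oblong_tub 0.97 (array([ 650.8, -197. ]), array([ 58. , 101.4]), 11.1)
top large_round_tub 0.66 (array([ 387.3, -327.5]), array([64.6, 57.8]), 87.7)
top square_tub 0.82 (array([ 653.3, -197.2]), array([48.6, 54. ]), 19.3)
top small_round_tub 0.63 (array([ 385.8, -333.8]), array([48.6, 34.3]), 88.1)
top oblong_tray 0.75 (array([443.8,  -6.4]), array([ 79.1, 121.9]), 22.8)
top large_round_tray 0.59 (array([656.7,  22.1]), array([83.5, 84.7]), 88.4)
top square_tray 0.83 (array([399.4, 301.2]), array([69.7, 65.6]), 88.8)
top small_round_tray 0.59 (array([652.1, 187.6]), array([62.6, 59.3]), 43.8)
top beaker 0.66 (array([ 455.9, -148.9]), array([51.3, 53.6]), 43.3)
top bottle 0.8 (array([458.6, 155. ]), array([47.2, 46.8]), 43.9)
scene oblong_tub 0.92 (array([ 665.7, -204.3]), array([ 72.7, 117.7]), 11.8)
scene large_round_tub 0.72 (array([ 409.1, -341.4]), array([60.2, 84.2]), 78.9)
scene square_tub 0.61 (array([ 664.8, -203.4]), array([51.8, 57.1]), 18.6)
scene small_round_tub 0.85 (array([ 402.5, -341. ]), array([38.9, 71.2]), 73.1)
scene oblong_tray 0.81 (array([448.4,  -6.7]), ar
[... 194 characters left out ...]
d_tray 0.57 (array([656.6, 187.8]), array([62. , 70.4]), 42.2)
scene beaker 0.72 (array([ 474.3, -158. ]), array([52. , 96.5]), 52.2)
scene bottle 0.69 (array([488.6, 135.4]), array([ 45.9, 120.5]), 46.5)
sq [ 655.2 -198.2   96. ] sr [ 386.7 -338.9   96. ]
ob [array([ 669.6, -149.9,   50. ]), array([ 688.1, -242. ,   50. ]), array([ 641.2, -250.9,   50. ]), array([ 616.2, -158.9,   50. ])] lr [ 387.4 -338.1   50. ]
beaker [ 457.5 -138.7   75. ] bottle cap [459.3 162.5 100. ]
(array([0.11909031, 0.56773451, 0.37473343]), array([ 0.30223894, -0.12639491, -0.9448989 ])) [[308.24671474   0.         283.87284546]
 [  0.         308.24671474 209.89067517]
 [  0.           0.           1.        ]]
```

play_rows(deltas=[[22.7, -36.8, 0, 0, 0, -0.0443], [22.7, -36.8, 0, 0, 0, -0.0443], [22.7, -36.8, 0, 0, 0, -0.0443], [22.7, -36.8, 0, 0, 0, -0.0443], [22.7, -36.8, 0, 0, 0, -0.0443]], jaw=85, grip_force=30)

```text
t: 2.8
tool_pos: [0.3139, 0.3538, 0.2155]
eef_rot: [0.894, 3.011, 0.001]
contact_force: [1.4, 0.1, -0.5]
gripper_width: 1.002
grasp_force: 0.0
```

play_rows(deltas=[[22.7, -36.8, 0, 0, 0, -0.0443], [22.7, -36.8, 0, 0, 0, -0.0443], [22.7, -36.8, 0, 0, 0, -0.0443], [22.7, -36.8, 0, 0, 0, -0.0443], [22.7, -36.8, 0, 0, 0, -0.0443]])

```text
t: 3.3
tool_pos: [0.4276, 0.1696, 0.2156]
eef_rot: [1.223, 2.893, 0.001]
contact_force: [0.8, 0.3, -1.0]
gripper_width: 0.993
grasp_force: 0.0
```

play_rows(deltas=[[22.7, -36.8, 0, 0, 0, -0.0443], [22.7, -36.8, 0, 0, 0, -0.0443], [22.7, -36.8, 0, 0, 0, -0.0443], [22.7, -36.8, 0, 0, 0, -0.0443], [22.7, -36.8, 0, 0, 0, -0.0443]])

```text
t: 3.8
tool_pos: [0.5411, -0.0145, 0.2155]
eef_rot: [1.536, 2.74, 0.001]
contact_force: [0.1, 1.2, 0.1]
gripper_width: 0.993
grasp_force: 0.0
```

play_rows(deltas=[[22.7, -36.8, 0, 0, 0, -0.0443], [22.7, -36.8, 0, 0, 0, -0.0443], [22.7, -36.8, 0, 0, 0, -0.0443], [22.7, -36.8, 0, 0, 0, -0.0443], [22.7, -36.8, 0, 0, 0, -0.0443]])

```text
t: 4.3
tool_pos: [0.6545, -0.1985, 0.2152]
eef_rot: [-1.829, -2.554, -0.0]
contact_force: [1.0, 0.2, -0.6]
gripper_width: 0.999
grasp_force: 0.0
```

play_rows(deltas=[[0, 0, 0, 0, 0, 0], [0, 0, 0, 0, 0, 0]])

```text
t: 4.5
tool_pos: [0.6537, -0.1976, 0.2144]
eef_rot: [-1.827, -2.554, -0.0]
contact_force: [-0.5, 0.0, 0.1]
gripper_width: 0.997
grasp_force: 0.0
```

```bash
cat >> h.py <<'E'
def tcp():
    s=env.sense();R=cv2.Rodrigues(np.array(s['eef_rot']))[0]
    return np.round(np.array(s['tool_pos'])*1000,1),round(np.degrees(np.arctan2(R[1,1],R[0,1])),1),np.round(R[:,2],3)
E
python3 - <<'E'
from h import *
print(tcp(),env.sense()['joint_pos'])
im=snap('wrist','w1.png')
for n,z in zip(names[:4],[.05,.05,.096,.096]):
    for m in env.masks_of(n,'wrist')[:2]: print(n,round(m['p'],2),m['xy'],rect_fit(im,m['pixels'],z))
E
```

```text
(array([ 653.7, -197.6,  214.4]), np.float64(18.8), array([-0.001,  0.001, -1.   ])) [-3.55664399e-01  4.59168087e-01  1.26131668e+00  4.16442595e-04
  1.42253403e+00 -6.84279526e-01]
oblong_tub 0.88 [282.4, 163.6] (array([ 654.2, -197.9]), array([ 54.4, 100.6]), 12.2)
large_round_tub 0.72 [47.5, 214.3] (array([ 402.1, -322.9]), array([92.3, 61.1]), 43.9)
square_tub 0.62 [288.5, 193.9] (array([ 653.4, -193.9]), array([40.1, 47.7]), 18.8)
small_round_tub 0.77 [16.6, 231.7] (array([ 405.2, -320.1]), array([65.9, 33.5]), 46.5)
```

View pics/w1.png

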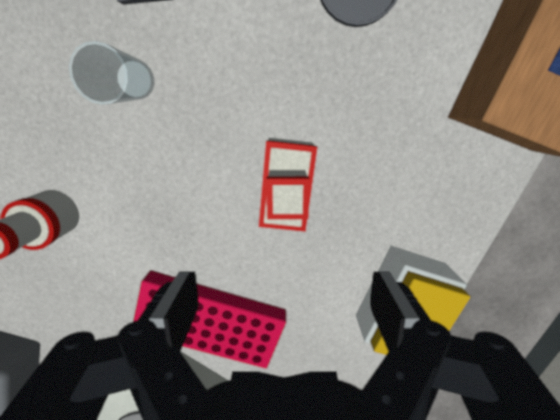

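The wrist view shows the square lid centred near px (286,198), squarely between the fingers. The oblong lid beneath it spans rows 140–230.

```bash
python3 - <<'E'
from h import *
im=snap('wrist')
m=env.masks_of('square_tub','wrist')[0]['pixels']
c=im['color'].astype(int)
red=((c[...,0]-c[...,1])>60)
ys,xs=np.nonzero(red[130:240,250:330]);print(xs.min()+250,xs.max()+250,ys.min()+130,ys.max()+130)
for p in[(286.5,198)]: print(at(im,p,.096))
# projected model check
for (x,y) in[(654,-194),(654,-197),(654,-200)]:
    a=np.radians(18.8);R=np.array([[np.cos(a),-np.sin(a)],[np.sin(a),np.cos(a)]])
    q=[(np.r_[R@np.array(s)*20+[x,y],96])/1000 for s in[(1,1),(1,-1),(-1,-1),(-1,1)]]
    print(x,y,np.round(proj(im,q)).tolist())
mm=m[160:230,255:320];print([(r+160,np.nonzero(mm[r])[0].min()+255,np.nonzero(mm[r])[0].max()+255) for r in range(0,70,4) if mm[r].any()])
for r in range(164,232,2): print(r,[ 'R' if red[r,k] else '.' for k in range(258,318,1)].__str__().replace("', '",''))
E
```

```text
258 316 143 232
[ 0.65390574 -0.19576613  0.096     ]
654 -194 [[309.0, 176.0], [308.0, 216.0], [266.0, 216.0], [266.0, 176.0]]
654 -197 [[308.0, 179.0], [307.0, 219.0], [265.0, 219.0], [265.0, 179.0]]
654 -200 [[307.0, 182.0], [306.0, 222.0], [264.0, 222.0], [264.0, 182.0]]
[(172, np.int64(270), np.int64(304)), (176, np.int64(268), np.int64(305)), (180, np.int64(267), np.int64(307)), (184, np.int64(266), np.int64(308)), (188, np.int64(266), np.int64(308)), (192, np.int64(266), np.int64(307)), (196, np.int64(266), np.int64(307)), (200, np.int64(266), np.int64(307)), (204, np.int64(266), np.int64(307)), (208, np.int64(266), np.int64(307)), (212, np.int64(266), np.int64(307)), (216, np.int64(266), np.int64(307)), (220, np.int64(267), np.int64(305))]
164 ['......RRRRR.........................................RRRRR...']
166 ['......RRRRR........................................RRRRRR...']
168 ['......RRRRR........................................RRRRR....']
170 ['.....RRRRRR........................................RRRRR....']
172 ['.....RRRRRR........................................RRRRR....
[... 1303 characters left out ...]
........']
212 ['..RRRRR..RRRRRR.............................RRRRRR..........']
214 ['.RRRRR...RRRRRR.............................RRRRRR..........']
216 ['.RRRRR...RRRRRRRRRRRRRRRRRRRRRRRRRRRRRRRRRRRRRRRRR..........']
218 ['.RRRRR...RRRRRRRRRRRRRRRRRRRRRRRRRRRRRRRRRRRRRRRRR..........']
220 ['.RRRRR...RRRRRRRRRRRRRRRRRRRRRRRRRRRRRRRRRRRRRRRRR..........']
222 ['.RRRRR.....................................RRRRRR...........']
224 ['.RRRRRR....................................RRRRR............']
226 ['RRRRRRRRRRRRRRRRRRRRRRRRR..................RRRRR............']
228 ['..RRRRRRRRRRRRRRRRRRRRRRRRRRRRRRRRRRRRRRRRRRRRRR............']
230 ['......................RRRRRRRRRRRRRRRRRRRRRRRRR.............']
```

play_rows(deltas=[[0, 0, -30, 0, 0, 0], [0, 0, -40, 0, 0, 0], [0, 0, -35, 0, 0, 0], [0, 0, -25, 0, 0, 0], [0, 0, -10, 0, 0, 0]], jaw=70)

```text
t: 5.35
tool_pos: [0.6516, -0.1954, 0.0724]
eef_rot: [-1.822, -2.553, 0.002]
contact_force: [-0.5, 1.1, -0.2]
gripper_width: 0.818
grasp_force: 0.0
```

play_rows(deltas=[[0, 0, 0, 0, 0, 0], [0, 0, 0, 0, 0, 0], [0, 0, 0, 0, 0, 0], [0, 0, 0, 0, 0, 0], [0, 0, 0, 0, 0, 0]], jaw=30, grip_force=30)

```text
t: 5.85
tool_pos: [0.6552, -0.1972, 0.0772]
eef_rot: [1.824, 2.553, 0.002]
contact_force: [0.1, 0.2, 3.1]
gripper_width: 0.444
grasp_force: 31.1
```

play_rows(deltas=[[0, 0, 10, 0, 0, 0], [0, 0, 30, 0, 0, 0], [0, 0, 40, 0, 0, 0], [0, 0, 40, 0, 0, 0], [0, 0, 30, 0, 0, 0]])

```text
t: 6.35
tool_pos: [0.6541, -0.1971, 0.2288]
eef_rot: [1.825, 2.554, 0.001]
contact_force: [1.3, -0.6, -1.1]
gripper_width: 0.448
grasp_force: 30.4
```

play_rows(deltas=[[-10, 20, 0, 0, 0, -0.026], [-18, 36, 0, 0, 0, -0.026], [-18, 36, 0, 0, 0, -0.026], [-18, 36, 0, 0, 0, -0.026], [-18, 36, 0, 0, 0, -0.026]])

```text
t: 6.85
tool_pos: [0.5705, -0.0317, 0.2258]
eef_rot: [-1.991, -2.43, -0.0]
contact_force: [1.4, -0.3, -0.1]
gripper_width: 0.442
grasp_force: 30.4
```

play_rows(deltas=[[-18, 36, 0, 0, 0, -0.026], [-18, 36, 0, 0, 0, -0.026], [-18, 36, 0, 0, 0, -0.026], [-18, 36, 0, 0, 0, -0.026], [-18, 36, 0, 0, 0, -0.026]])

```text
t: 7.35
tool_pos: [0.4805, 0.1483, 0.226]
eef_rot: [2.144, 2.296, 0.0]
contact_force: [0.1, -0.3, -1.1]
gripper_width: 0.446
grasp_force: 30.4
```

play_rows(deltas=[[-18, 36, 0, 0, 0, -0.026], [-18, 36, 0, 0, 0, -0.026], [-18, 36, 0, 0, 0, -0.026], [-13, 26, 0, 0, 0, -0.026], [0, 0, 0, 0, 0, 0]])

```text
t: 7.85
tool_pos: [0.4127, 0.2839, 0.2259]
eef_rot: [-2.254, -2.187, -0.001]
contact_force: [-0.0, 0.2, 0.1]
gripper_width: 0.444
grasp_force: 30.4
```

```bash
python3 - <<'E'
from h import *
im=snap('wrist','w2.png')
print(tcp(),env.sense()['gripper_width'],env.sense()['grasp_force'])
for n,z in [('square_tray',.012),('square_tub',0.23)]:
    for m in env.masks_of(n,'wrist')[:2]: print(n,round(m['p'],2),m['xy'],rect_fit(im,m['pixels'],z))
im=snap('top')
for m in env.masks_of('square_tray','top')[:1]: print(rect_fit(im,m['pixels'],.012))
E
```

```text
(array([413.7, 282.3, 225.8]), np.float64(-1.7), array([ 0., -0., -1.])) 0.4457099501825048 30.409500463865697
square_tray 0.97 [271.2, 159.3] (array([396.5, 302.8]), array([67.1, 67.8]), 87.9)
square_tub 0.77 [286.4, 261.8] (array([410.9, 281.2]), array([62.6, 44.8]), 87.3)
(array([397.9, 296.7]), array([60.9, 62.6]), 88.8)
```

View pics/w2.png

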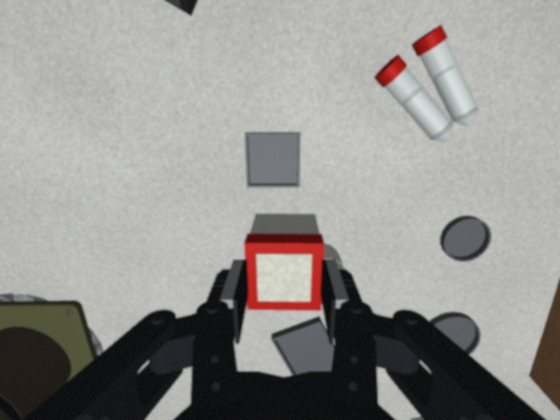

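The tub is held upright. The tray is centred at px (273,159), which gives (397,302) mm, so I need to shift about (-16, +19).

play_rows(deltas=[[-8, 9, -15, 0, 0, 0], [-8, 10, -40, 0, 0, 0], [0, 0, -45, 0, 0, 0], [0, 0, -40, 0, 0, 0], [0, 0, -20, 0, 0, 0]])

```text
t: 8.6
tool_pos: [0.3974, 0.2978, 0.0623]
eef_rot: [-2.26, -2.181, 0.008]
contact_force: [0.4, -1.3, -0.2]
gripper_width: 0.443
grasp_force: 30.5
```

play_rows(deltas=[[0, 0, -10, 0, 0, 0], [0, 0, -8, 0, 0, 0], [0, 0, -8, 0, 0, 0], [0, 0, -4, 0, 0, 0], [0, 0, 0, 0, 0, 0]])

```text
t: 9.1
tool_pos: [0.3991, 0.3003, 0.0355]
eef_rot: [2.259, 2.183, 0.001]
contact_force: [0.3, -0.2, -1.5]
gripper_width: 0.441
grasp_force: 30.5
```

play_rows(deltas=[[0, 0, -3, 0, 0, 0], [0, 0, -1.5, 0, 0, 0], [0, 0, 0, 0, 0, 0]])

```text
t: 9.4
tool_pos: [0.3988, 0.3003, 0.0309]
eef_rot: [2.259, 2.183, 0.001]
contact_force: [0.3, 0.2, -0.3]
gripper_width: 0.447
grasp_force: 30.5
```

play_rows(deltas=[[0, 0, -0.5, 0, 0, 0], [0, 0, 0, 0, 0, 0], [0, 0, 0, 0, 0, 0]])

```text
t: 9.7
tool_pos: [0.3988, 0.3002, 0.0304]
eef_rot: [2.259, 2.183, 0.0]
contact_force: [-0.9, 0.1, -0.8]
gripper_width: 0.45
grasp_force: 30.5
```

play_rows(deltas=[[0, 0, -0.8, 0, 0, 0], [0, 0, 0, 0, 0, 0]])

```text
t: 9.9
tool_pos: [0.399, 0.3004, 0.03]
eef_rot: [2.259, 2.183, 0.001]
contact_force: [-0.1, -0.8, 4.4]
gripper_width: 0.442
grasp_force: 31.6
```

play_rows(deltas=[[0, 0, 0, 0, 0, 0], [0, 0, 0, 0, 0, 0], [0, 0, 0, 0, 0, 0], [0, 0, 0, 0, 0, 0]], jaw=70)

```text
t: 10.3
tool_pos: [0.3987, 0.3002, 0.0294]
eef_rot: [-2.259, -2.183, 0.0]
contact_force: [0.4, -0.2, -0.3]
gripper_width: 0.82
grasp_force: 0.0
```

play_rows(deltas=[[0, 0, 15, 0, 0, 0], [0, 0, 40, 0, 0, 0], [0, 0, 45, 0, 0, 0], [0, 0, 45, 0, 0, 0], [0, 0, 40, 0, 0, 0]], jaw=80)

```text
t: 10.8
tool_pos: [0.3988, 0.3002, 0.2167]
eef_rot: [2.259, 2.183, 0.002]
contact_force: [0.4, 0.5, -0.7]
gripper_width: 0.933
grasp_force: 0.0
```

```bash
python3 - <<'E'
from h import *
im=snap('wrist','w3.png')
print(tcp())
for n,z in [('square_tray',.012),('square_tub',0.049)]:
    for m in env.masks_of(n,'wrist')[:1]: print(n,round(m['p'],2),m['xy'],rect_fit(im,m['pixels'],z))
E
```

```text
(array([402.4, 302.5, 223.3]), np.float64(-1.9), array([ 0.011,  0.007, -1.   ]))
square_tray 0.92 [278.5, 160.2] (array([397. , 303.1]), array([67.4, 66.3]), 88.3)
square_tub 0.87 [283.1, 181.2] (array([397.4, 303.2]), array([46.9, 39.9]), 88.0)
```

View pics/w3.png

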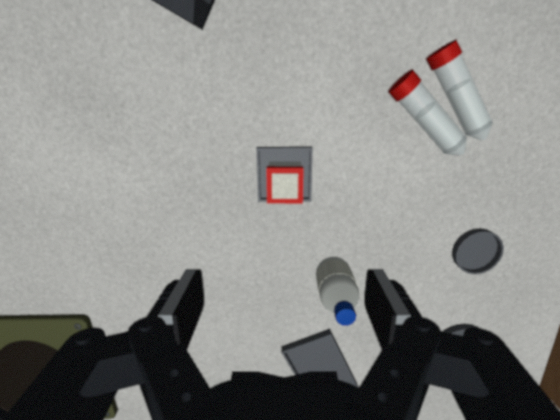

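The square tub stands flat in its tray, with its lid at px (285,185) inside the tray outline. Now the small round tub.

play_rows(deltas=[[9, -40, 0, 0, 0, 0], [9, -40, 0, 0, 0, 0], [9, -40, 0, 0, 0, 0], [9, -40, 0, 0, 0, 0], [9, -40, 0, 0, 0, 0]])

```text
t: 11.45
tool_pos: [0.4425, 0.0985, 0.2127]
eef_rot: [-2.257, -2.182, 0.004]
contact_force: [-0.5, -0.5, 0.1]
gripper_width: 0.939
grasp_force: 0.0
```

play_rows(deltas=[[9, -40, 0, 0, 0, 0], [9, -40, 0, 0, 0, 0], [8, -40, 0, 0, 0, 0], [-8, -40, 0, 0, 0, 0], [-10, -40, 0, 0, 0, 0]])

```text
t: 11.95
tool_pos: [0.4507, -0.1012, 0.2125]
eef_rot: [-2.257, -2.181, 0.002]
contact_force: [0.9, 0.1, 0.1]
gripper_width: 0.94
grasp_force: 0.0
```

play_rows(deltas=[[-11, -40, 0, 0, 0, 0], [-11, -40, 0, 0, 0, 0], [-11, -40, 0, 0, 0, 0], [-11, -40, 0, 0, 0, 0], [-11, -40, 0, 0, 0, 0]])

```text
t: 12.45
tool_pos: [0.395, -0.3004, 0.2125]
eef_rot: [-2.256, -2.181, 0.0]
contact_force: [0.4, -0.6, 0.5]
gripper_width: 0.935
grasp_force: 0.0
```

play_rows(deltas=[[-11, -40, 0, 0, 0, 0], [0, 0, 0, 0, 0, 0], [0, 0, 0, 0, 0, 0]])

```text
t: 12.75
tool_pos: [0.3845, -0.3397, 0.2125]
eef_rot: [-2.259, -2.178, -0.001]
contact_force: [0.4, 0.0, -0.3]
gripper_width: 0.936
grasp_force: 0.0
```

```bash
python3 - <<'E'
from h import *
im=snap('wrist','w4.png')
print(tcp(),env.sense()['joint_pos'])
for n,z in [('small_round_tub',.096),('large_round_tub',.05)]:
    for m in env.masks_of(n,'wrist')[:1]: print(n,round(m['p'],2),m['xy'],rect_fit(im,m['pixels'],z))
print(proj(im,[(.386,-.339,.096),(.387,-.338,.05)]))
E
```

```text
(array([ 384.8, -338.7,  212.8]), np.float64(-2.0), array([-0.002,  0.003, -1.   ])) [-8.04635479e-01  2.24168635e-01  1.63325645e+00  6.17098692e-04
  1.28812175e+00 -7.69759054e-01]
small_round_tub 0.87 [289.1, 194.2] (array([ 385.1, -334.8]), array([45.4, 36.6]), 87.9)
large_round_tub 0.56 [289.1, 169.5] (array([ 385.8, -329.4]), array([56.1, 61.4]), 86.5)
[[287.59193213 197.36386372]
 [288.17403386 184.16629613]]
```

View pics/w4.png

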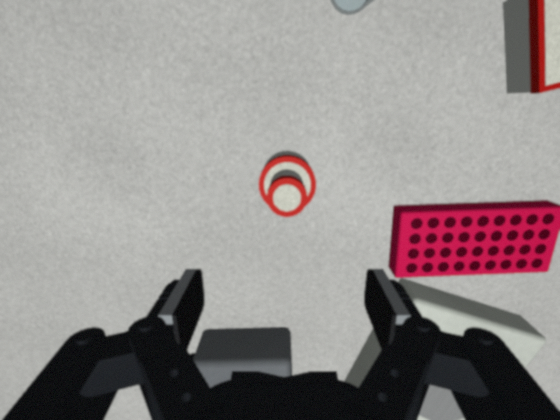

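The small round lid is at px (287,197), which matches the projection of (386,-339), so the gripper is centred.

play_rows(deltas=[[1, 0, -30, 0, 0, 0], [0, 0, -40, 0, 0, 0], [0, 0, -35, 0, 0, 0], [0, 0, -22, 0, 0, 0], [0, 0, -10, 0, 0, 0]], jaw=70)

```text
t: 13.4
tool_pos: [0.3859, -0.337, 0.0753]
eef_rot: [-2.253, -2.183, -0.0]
contact_force: [-0.1, 0.7, 0.5]
gripper_width: 0.821
grasp_force: 0.0
```

play_rows(deltas=[[0, 0, 0, 0, 0, 0], [0, 0, 0, 0, 0, 0], [0, 0, 0, 0, 0, 0], [0, 0, 0, 0, 0, 0], [0, 0, 0, 0, 0, 0]], jaw=28)

```text
t: 13.9
tool_pos: [0.3866, -0.3405, 0.0799]
eef_rot: [2.257, 2.183, -0.002]
contact_force: [-3.8, 0.2, 6.7]
gripper_width: 0.33
grasp_force: 3.5
```

play_rows(deltas=[[0, 0, 0, 0, 0, 0], [0, 0, 0, 0, 0, 0]])

```text
t: 14.1
tool_pos: [0.3865, -0.3405, 0.0798]
eef_rot: [2.257, 2.183, -0.002]
contact_force: [-4.9, 1.1, 7.2]
gripper_width: 0.329
grasp_force: 3.5
```

The opening shut to 28 mm with little force, which is wrong for a 38 mm tub, so I'll look before going on.

```bash
python3 - <<'E'
from h import *
im=snap('wrist','w5.png');s=snap('scene')['color'][200:330,90:260]
cv2.imwrite('pics/both5.png',np.hstack([cv2.resize(im['color'][150:420,170:400],(460,540)),cv2.resize(s,(340,540) if 0 else (340,260),interpolation=cv2.INTER_CUBIC) if 0 else cv2.copyMakeBorder(cv2.resize(s,(340,260),interpolation=cv2.INTER_CUBIC),0,280,0,0,0)])[:,:,::-1])
print(env.sense()['grasp_force'],env.sense()['gripper_width'])
E
```

```text
3.4989083278924227 0.3293449830185199
```

View pics/both5.png

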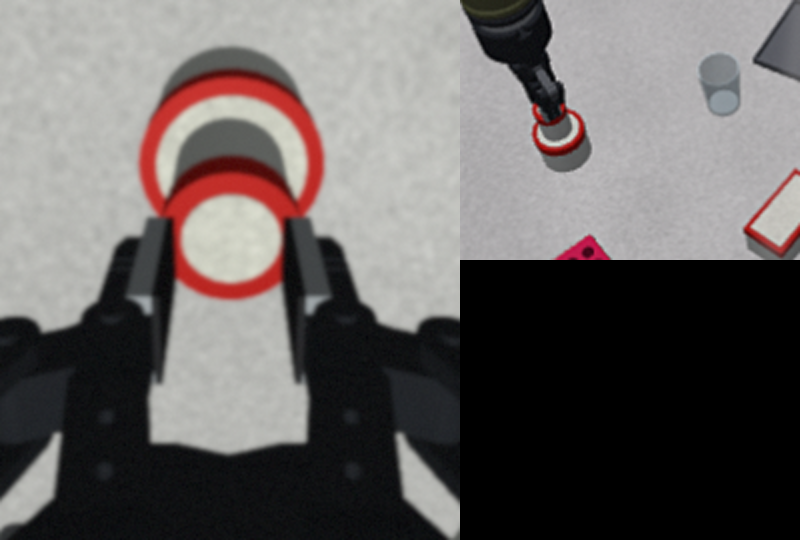

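The tub is still upright on the lower lid, but the pads hold it off-centre: it lies toward +y (up in the image), with its lid centre at px (285,269). I'll measure it.

```bash
python3 - <<'E'
from h import *
im=snap('wrist');print(tcp())
print(at(im,(285,269),.096),at(im,(286,230),.05))
c=im['color'].astype(int);red=(c[...,0]-c[...,1])>60
for r in range(180,310,3): 
    k=np.nonzero(red[r,230:345])[0]
    if len(k):print(r,k.min()+230,k.max()+230,len(k))
for y in(-.339,-.335,-.33,-.325):
  for R,z in((.019,.096),(.031,.05)):
    q=proj(im,[(.3855+R*np.cos(a),y+R*np.sin(a),z) for a in np.linspace(0,6.28,60)]);print(y,z,q.min(0),q.max(0))
E
```

```text
(array([ 386.5, -340.5,   79.9]), np.float64(-1.9), array([ 0.001, -0.002, -1.   ]))
[ 0.38563192 -0.33943027  0.096     ] [ 0.38651357 -0.33668489  0.05      ]
186 280 290 11
189 269 302 34
192 262 309 48
195 258 313 56
198 254 317 50
201 251 319 35
204 249 322 30
207 247 324 26
210 245 326 24
213 244 327 20
216 243 328 20
219 242 329 18
222 241 330 18
225 240 331 18
228 240 331 17
231 239 331 40
234 240 331 52
237 240 331 61
240 240 330 68
243 241 329 70
246 242 328 74
249 244 327 60
252 245 325 48
255 247 323 38
258 250 321 28
261 256 311 9
264 256 311 7
267 257 260 4
270 257 260 4
273 257 260 4
276 257 310 6
279 257 311 10
282 257 310 13
285 257 310 20
288 257 310 29
291 261 309 45
294 265 305 41
297 271 298 28
-0.339 0.096 [248.68308189 235.31816236] [320.7744193  298.74568733]
-0.339 0.05 [238.16575835 188.40134691] [331.05354963 273.81219942]
-0.335 0.096 [248.11834294 228.02416221] [320.81615306 292.53778132]
-0.335 0.05 [237.65605706 182.27066572] [331.1495354  268.80550362]
-0.33 0.096 [247.40031378 218.72739447] [320.86791472 284.6307434 ]
-0.33 0.05 [237.01071096 174.49166992] [331.2700901  262.45619853]
-0.325 0.096 [246.66856222 209.22661579] [320.91916178 276.55617087]
-0.325 0.05 [236.3561038  166.58191744] [331.39125521 256.00397955]
```

```bash
python3 - <<'E'
from h import *
im=snap('wrist')
for h in(14,19):
  for dy in(-11,11):
    for z in(60,70,80,100,110):
      print(h,dy,z,np.round(proj(im,[(.3865-h/1e3,-.3405+dy/1e3,z/1e3),(.3865+h/1e3,-.3405+dy/1e3,z/1e3)])).tolist())
i=im['color'][180:360,220:350];i=cv2.resize(i,None,fx=4.4,fy=3.3*1,interpolation=cv2.INTER_CUBIC) if 0 else cv2.resize(i,None,fx=3.3,fy=3.3,interpolation=cv2.INTER_CUBIC)
s=snap('scene')['color'][230:290,105:165];s=cv2.resize(s,(355,i.shape[0]*355//355),interpolation=cv2.INTER_CUBIC)[:i.shape[0]]
cv2.imwrite('pics/z5.png',np.hstack([i,s])[:,:,::-1]);print(i.shape,s.shape)
E
```

```text
14 -11 60 [[265.0, 258.0], [308.0, 256.0]]
14 -11 70 [[264.0, 265.0], [310.0, 264.0]]
14 -11 80 [[263.0, 274.0], [311.0, 272.0]]
14 -11 100 [[261.0, 294.0], [314.0, 292.0]]
14 -11 110 [[260.0, 305.0], [316.0, 304.0]]
14 11 60 [[263.0, 226.0], [308.0, 225.0]]
14 11 70 [[262.0, 233.0], [309.0, 231.0]]
14 11 80 [[261.0, 240.0], [311.0, 238.0]]
14 11 100 [[258.0, 257.0], [314.0, 255.0]]
14 11 110 [[257.0, 267.0], [316.0, 265.0]]
19 -11 60 [[258.0, 258.0], [316.0, 256.0]]
19 -11 70 [[256.0, 266.0], [318.0, 264.0]]
19 -11 80 [[255.0, 274.0], [319.0, 272.0]]
19 -11 100 [[252.0, 294.0], [323.0, 292.0]]
19 -11 110 [[250.0, 306.0], [326.0, 303.0]]
19 11 60 [[255.0, 227.0], [316.0, 225.0]]
19 11 70 [[254.0, 233.0], [318.0, 231.0]]
19 11 80 [[252.0, 240.0], [319.0, 238.0]]
19 11 100 [[249.0, 257.0], [324.0, 255.0]]
19 11 110 [[246.0, 267.0], [326.0, 264.0]]
(594, 429, 3) (594, 355, 3)
```

View pics/z5.png

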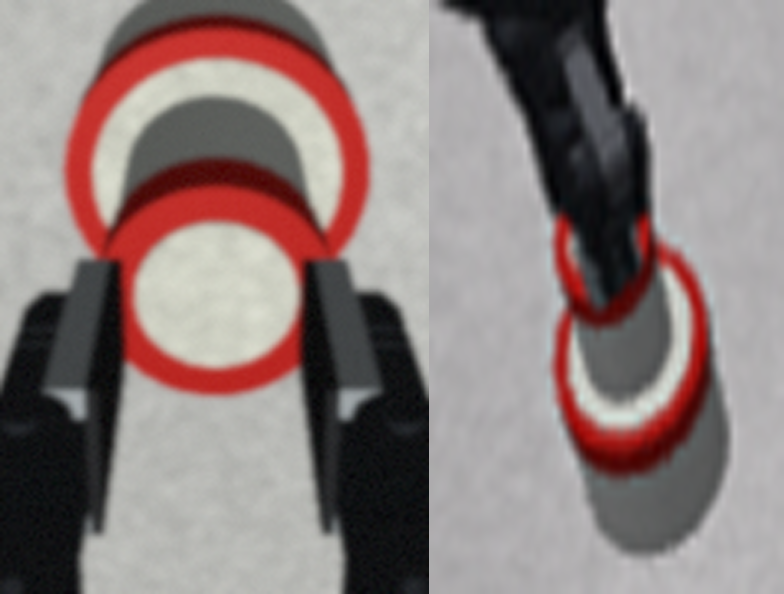

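```bash
python3 - <<'E'
from h import *
im=snap('wrist');o,d=ray(im,(283.9,209.9));print(o,d,tcp())
R=cv2.Rodrigues(np.array(im['rvec']))[0];print(np.round(R,3),im['k1'])
s=env.sense();Rt=cv2.Rodrigues(np.array(s['eef_rot']))[0];print('cam in tool',Rt.T@(o-s['tool_pos']),Rt.T@d)
E
```

```text
[ 0.38806659 -0.25632276  0.23907646] [-0.01225236 -0.33023303 -0.94381991] (array([ 386.5, -340.5,   79.8]), np.float64(-1.9), array([ 0.001, -0.002, -1.   ]))
[[ 0.999 -0.035 -0.001]
 [-0.033 -0.943  0.33 ]
 [-0.012 -0.33  -0.944]] -0.027151445145571204
cam in tool [ 0.08383285 -0.00117974 -0.15942435] [-0.32826895 -0.00171928  0.94458274]
```

The fingertips hide the lid edges at a gap under 38 mm, and there is 7 N of upward force. So the tips are resting on the lid: they stand about 16 mm above the reported TCP, where the given figure is 11 mm below. I'll lift slightly, open, and try again about 12 mm lower, which is safe whichever figure is right.

play_rows(deltas=[[0, 0, 2, 0, 0, 0], [0, 0, 3, 0, 0, 0], [0, 0, 2, 0, 0, 0], [0, 0, 0, 0, 0, 0]])

```text
t: 14.8
tool_pos: [0.3874, -0.3403, 0.0852]
eef_rot: [2.258, 2.182, 0.0]
contact_force: [-0.2, -0.4, 0.1]
gripper_width: 0.326
grasp_force: 0.0
```

play_rows(deltas=[[0, 0, 1, 0, 0, 0], [0, 0, 0, 0, 0, 0], [0, 0, 0, 0, 0, 0], [0, 0, 0, 0, 0, 0]], jaw=75)

```text
t: 15.2
tool_pos: [0.3867, -0.3397, 0.0853]
eef_rot: [-2.259, -2.183, -0.0]
contact_force: [0.2, 0.4, 0.2]
gripper_width: 0.878
grasp_force: 0.0
```

```bash
python3 - <<'E'
from h import *
im=snap('wrist');print(tcp(),env.sense()['contact_force'],env.sense()['gripper_width'])
i=im['color'][160:400,150:420];i=cv2.resize(i,None,fx=2.4,fy=2.4,interpolation=cv2.INTER_CUBIC)
cv2.imwrite('pics/z6.png',i[:,:,::-1])
for n,z in [('small_round_tub',.096),('large_round_tub',.05)]:
    for m in env.masks_of(n,'wrist')[:1]: print(n,round(m['p'],2),m['xy'],rect_fit(im,m['pixels'],z))
E
```

```text
(array([ 386.7, -339.8,   85.3]), np.float64(-1.9), array([-0.,  0., -1.])) [-0.35756079 -0.81095697 -1.19331248] 0.8778990510580581
small_round_tub 0.86 [287.8, 255.6] (array([ 384.1, -332.4]), array([37.5, 51.7]), 8.0)
large_round_tub 0.63 [286.0, 206.5] (array([ 386.2, -327.3]), array([57.6, 61.3]), 87.1)
```

View pics/z6.png

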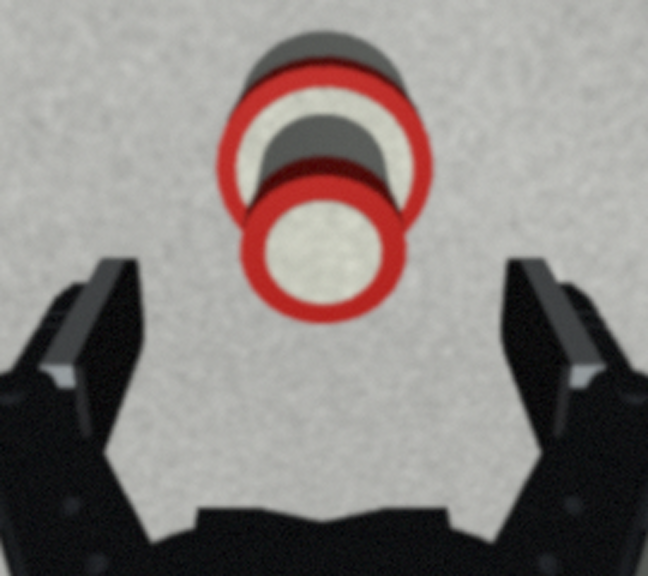

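The picture confirms it: the tub is undisturbed and centred between the open tips, which are at rows ~268 and lie about 27 mm above the TCP point. I'll go down to TCP z ≈ 56.

play_rows(deltas=[[0, 0, -8, 0, 0, 0], [0, 0, -10, 0, 0, 0], [0, 0, -8, 0, 0, 0], [0, 0, -4, 0, 0, 0], [0, 0, 0, 0, 0, 0]])

```text
t: 15.85
tool_pos: [0.3862, -0.3392, 0.0544]
eef_rot: [-2.257, -2.182, 0.0]
contact_force: [-0.1, 0.8, 0.5]
gripper_width: 0.877
grasp_force: 0.0
```

play_rows(deltas=[[0, 0, 0, 0, 0, 0], [0, 0, 0, 0, 0, 0], [0, 0, 0, 0, 0, 0], [0, 0, 0, 0, 0, 0], [0, 0, 0, 0, 0, 0]], jaw=28)

```text
t: 16.35
tool_pos: [0.387, -0.3402, 0.056]
eef_rot: [2.258, 2.183, -0.0]
contact_force: [-0.3, -0.0, 2.8]
gripper_width: 0.434
grasp_force: 30.2
```

play_rows(deltas=[[0, 0, 10, 0, 0, 0], [0, 0, 30, 0, 0, 0], [0, 0, 40, 0, 0, 0], [0, 0, 40, 0, 0, 0], [0, 0, 20, 0, 0, 0]])

```text
t: 16.85
tool_pos: [0.388, -0.3409, 0.1996]
eef_rot: [2.255, 2.179, 0.0]
contact_force: [0.3, -0.1, -0.8]
gripper_width: 0.432
grasp_force: 30.3
```

play_rows(deltas=[[10, 20, 0, 0, 0, 0], [19, 38, 0, 0, 0, 0], [19, 38, 0, 0, 0, 0], [19, 38, 0, 0, 0, 0], [19, 38, 0, 0, 0, 0]])

```text
t: 17.35
tool_pos: [0.473, -0.1662, 0.1961]
eef_rot: [2.259, 2.182, 0.0]
contact_force: [1.3, 0.5, -0.7]
gripper_width: 0.437
grasp_force: 30.3
```

play_rows(deltas=[[19, 38, 0, 0, 0, 0], [19, 38, 0, 0, 0, 0], [19, 38, 0, 0, 0, 0], [19, 38, 0, 0, 0, 0], [19, 38, 0, 0, 0, 0]])

```text
t: 17.85
tool_pos: [0.568, 0.024, 0.196]
eef_rot: [2.259, 2.184, -0.0]
contact_force: [1.0, -0.5, -0.4]
gripper_width: 0.434
grasp_force: 30.3
```

play_rows(deltas=[[19, 38, 0, 0, 0, 0], [19, 38, 0, 0, 0, 0], [19, 38, 0, 0, 0, 0], [16, 32, 0, 0, 0, 0], [0, 0, 0, 0, 0, 0]])

```text
t: 18.35
tool_pos: [0.6425, 0.173, 0.1955]
eef_rot: [-2.254, -2.188, -0.005]
contact_force: [-0.7, -0.5, -0.9]
gripper_width: 0.431
grasp_force: 30.3
```

```bash
python3 - <<'E'
from h import *
im=snap('wrist','w7.png')
print(tcp(),env.sense()['gripper_width'],env.sense()['grasp_force'])
for n,z in [('small_round_tray',.012),('large_round_tray',.012)]:
    for m in env.masks_of(n,'wrist')[:1]: print(n,round(m['p'],2),m['xy'],rect_fit(im,m['pixels'],z))
E
```

```text
(array([641.2, 170.5, 195.3]), np.float64(-1.8), array([-0.,  0., -1.])) 0.43278094418305585 30.343467593193054
small_round_tray 0.73 [296.4, 165.4] (array([652.8, 188.6]), array([62.7, 62.3]), 77.1)
```

View pics/w7.png

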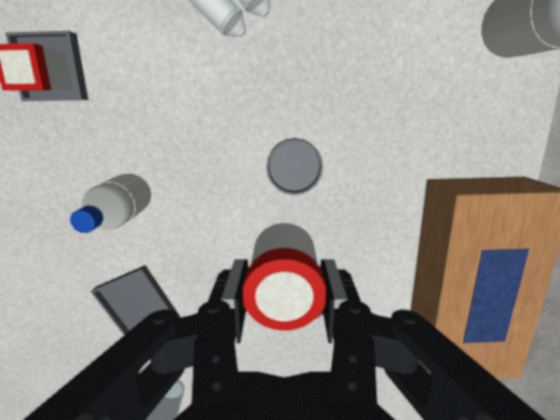

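The tub is held upright. The tray is at px (294,165), or (653,188) mm, so I shift (+11.5, +17.5).

play_rows(deltas=[[6, 9, -15, 0, 0, 0], [5.5, 8.5, -40, 0, 0, 0], [0, 0, -45, 0, 0, 0], [0, 0, -40, 0, 0, 0], [0, 0, -20, 0, 0, 0]])

```text
t: 19.0
tool_pos: [0.6488, 0.1841, 0.0305]
eef_rot: [-2.258, -2.179, 0.01]
contact_force: [-0.4, 0.1, -0.7]
gripper_width: 0.432
grasp_force: 30.4
```

play_rows(deltas=[[0, 0, -10, 0, 0, 0], [0, 0, -6, 0, 0, 0], [0, 0, -4, 0, 0, 0], [0, 0, -2, 0, 0, 0], [0, 0, 0, 0, 0, 0]])

```text
t: 19.5
tool_pos: [0.653, 0.1858, 0.0145]
eef_rot: [2.258, 2.182, 0.003]
contact_force: [-0.7, 0.8, -0.4]
gripper_width: 0.438
grasp_force: 30.4
```

play_rows(deltas=[[0, 1.5, -3, 0, 0, 0], [0, 0, -1.5, 0, 0, 0], [0, 0, -0.7, 0, 0, 0], [0, 0, 0, 0, 0, 0]])

```text
t: 19.9
tool_pos: [0.6524, 0.1875, 0.009]
eef_rot: [2.259, 2.183, 0.001]
contact_force: [-0.8, 0.4, 3.9]
gripper_width: 0.435
grasp_force: 30.7
```

play_rows(deltas=[[0, 0, -0.5, 0, 0, 0], [0, 0, 0, 0, 0, 0]])

```text
t: 20.1
tool_pos: [0.6525, 0.1875, 0.009]
eef_rot: [2.259, 2.183, 0.001]
contact_force: [-2.0, -0.5, 6.7]
gripper_width: 0.434
grasp_force: 31.0
```

The tub is on the floor of its tray. I'll release it, rise, and go over the oblong tub.

play_rows(deltas=[[0, 0, 0, 0, 0, 0], [0, 0, 0, 0, 0, 0], [0, 0, 0, 0, 0, 0], [0, 0, 0, 0, 0, 0]], jaw=68)

```text
t: 20.5
tool_pos: [0.6522, 0.1871, 0.0075]
eef_rot: [-2.259, -2.183, 0.001]
contact_force: [-0.8, -0.1, 0.7]
gripper_width: 0.796
grasp_force: 0.0
```

play_rows(deltas=[[0, 0, 15, 0, 0, 0], [0, 0, 40, 0, 0, 0], [0, 0, 45, 0, 0, 0], [0, 0, 45, 0, 0, 0], [0, 0, 20, 0, 0, 0]])

```text
t: 21.0
tool_pos: [0.655, 0.1878, 0.1795]
eef_rot: [2.255, 2.18, 0.012]
contact_force: [0.8, 0.7, -0.2]
gripper_width: 0.798
grasp_force: 0.0
```

play_rows(deltas=[[0, -20, 0, 0, 0, 0.023], [0, -38, 0, 0, 0, 0.023], [0, -38, 0, 0, 0, 0.023], [0, -38, 0, 0, 0, 0.023], [0, -38, 0, 0, 0, 0.023]], jaw=85)

```text
t: 21.5
tool_pos: [0.6523, 0.0139, 0.1742]
eef_rot: [2.127, 2.31, 0.001]
contact_force: [0.9, -1.2, 0.3]
gripper_width: 0.996
grasp_force: 0.0
```

play_rows(deltas=[[0, -38, 0, 0, 0, 0.023], [0, -38, 0, 0, 0, 0.023], [0, -38, 0, 0, 0, 0.023], [0, -38, 0, 0, 0, 0.023], [0, -38, 0, 0, 0, 0.023]])

```text
t: 22.0
tool_pos: [0.6522, -0.1764, 0.1742]
eef_rot: [1.992, 2.428, 0.001]
contact_force: [1.4, 0.2, -0.1]
gripper_width: 0.995
grasp_force: 0.0
```

play_rows(deltas=[[0, -25, 0, 0, 0, 0], [0, 0, 0, 0, 0, 0], [0, 0, 0, 0, 0, 0]])

```text
t: 22.3
tool_pos: [0.6522, -0.2002, 0.1735]
eef_rot: [1.995, 2.427, 0.001]
contact_force: [-0.7, 0.1, -0.2]
gripper_width: 0.994
grasp_force: 0.0
```

```bash
python3 - <<'E'
from h import *
im=snap('wrist','w8.png')
print(tcp(),env.sense()['gripper_width'])
for m in env.masks_of('oblong_tub','wrist')[:1]: print(round(m['p'],2),m['xy'],rect_fit(im,m['pixels'],.05))
c=im['color'].astype(int);red=((c[...,0]-c[...,1])>60)
x,y=map(int,m['xy']);w=np.zeros_like(red);w[max(y-90,0):y+90,x-60:x+60]=1
mm=env.masks_of('oblong_tub','wrist')[0]['pixels'];red&=cv2.dilate(mm.astype(np.uint8),np.ones((7,7)))>0
print('red',rect_fit(im,red,.05))
t=snap('top')
for n,z in[('small_round_tub',.049),('small_round_tray',.012),('square_tub',.049),('square_tray',.012),('bottle',.05),('beaker',.04)]:
    for m in env.masks_of(n,'top')[:1]: print(n,round(m['p'],2),m['xy'],rect_fit(t,m['pixels'],z))
E
```

```text
(array([ 652.2, -199.2,  173.4]), np.float64(11.2), array([ 0.   ,  0.001, -1.   ])) 0.9929672241013119
0.56 [284.4, 191.0] (array([ 654.1, -197.8]), array([ 54.2, 100.7]), 12.3)
red (array([ 655. , -199.9]), array([53.7, 96.9]), 12.5)
small_round_tub 0.53 [218.6, 164.3] (array([647.1, 185. ]), array([44.5, 35.6]), 43.7)
small_round_tray 0.55 [283.8, 231.4] (array([443.4,  -6.6]), array([ 80.1, 121.9]), 22.6)
square_tub 0.66 [182.2, 252.9] (array([397.8, 294.2]), array([50.6, 41.3]), 89.0)
square_tray 0.86 [190.1, 252.5] (array([399.4, 296.9]), array([66.9, 65.5]), 89.0)
bottle 0.82 [228.2, 229.6] (array([457.5, 160.1]), array([48.9, 46.6]), 43.9)
beaker 0.66 [342.9, 157.4] (array([ 647.7, -169.9]), array([48.5, 62.8]), 88.6)
```

View pics/w8.png

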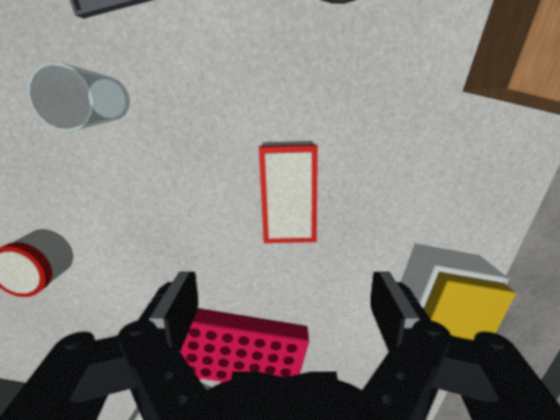

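The oblong lid alone, px (263–317, 147–242), measures 54×97 mm at (655,-200) and 12.5°, as it should. I'll descend.

play_rows(deltas=[[1.5, -0.5, -15, 0, 0, 0.02], [1, 0, -35, 0, 0, 0], [0, 0, -40, 0, 0, 0], [0, 0, -30, 0, 0, 0], [0, 0, -15, 0, 0, 0]])

```text
t: 23.3
tool_pos: [0.652, -0.1993, 0.0333]
eef_rot: [-1.964, -2.444, 0.003]
contact_force: [-0.3, -0.6, 0.3]
gripper_width: 0.996
grasp_force: 0.0
```

play_rows(deltas=[[0, 0, -10, 0, 0, 0], [0, 0, -10, 0, 0, 0], [0, 0, -10, 0, 0, 0], [0, 0, -4, 0, 0, 0], [0, 0, 0, 0, 0, 0]])

```text
t: 23.8
tool_pos: [0.6548, -0.2003, 0.0038]
eef_rot: [1.969, 2.448, -0.0]
contact_force: [-0.4, -0.1, 0.2]
gripper_width: 0.995
grasp_force: 0.0
```

play_rows(deltas=[[0, 0, 0, 0, 0, 0], [0, 0, 0, 0, 0, 0], [0, 0, 0, 0, 0, 0], [0, 0, 0, 0, 0, 0], [0, 0, 0, 0, 0, 0]], jaw=44, grip_force=45)

```text
t: 24.3
tool_pos: [0.6558, -0.2006, 0.005]
eef_rot: [1.968, 2.446, 0.001]
contact_force: [1.0, 0.7, 4.8]
gripper_width: 0.623
grasp_force: 49.7
```

play_rows(deltas=[[0, 0, 8, 0, 0, 0], [0, 0, 25, 0, 0, 0], [0, 0, 40, 0, 0, 0], [0, 0, 40, 0, 0, 0], [0, 0, 35, 0, 0, 0]])

```text
t: 24.8
tool_pos: [0.654, -0.2001, 0.153]
eef_rot: [-1.968, -2.447, 0.001]
contact_force: [1.1, -0.5, -2.0]
gripper_width: 0.626
grasp_force: 48.9
```

play_rows(deltas=[[-15, 10, 0, 0, 0, 0.025], [-27, 18, 0, 0, 0, 0.025], [-30, 20, 0, 0, 0, 0.025], [-30, 20, 0, 0, 0, 0.025], [-30, 20, 0, 0, 0, 0.025]])

```text
t: 25.3
tool_pos: [0.5204, -0.1114, 0.1512]
eef_rot: [-1.81, -2.565, 0.001]
contact_force: [0.7, 0.8, -1.9]
gripper_width: 0.624
grasp_force: 48.9
```

play_rows(deltas=[[-30, 15, 0, 0, 0, 0.025], [-30, 10, 0, 0, 0, 0.025], [-10, 0, 0, 0, 0, 0], [0, 0, 0, 0, 0, 0], [0, 0, 0, 0, 0, 0]])

```text
t: 25.8
tool_pos: [0.4541, -0.0879, 0.1522]
eef_rot: [1.747, 2.608, 0.001]
contact_force: [-0.0, 0.3, -1.6]
gripper_width: 0.623
grasp_force: 49.0
```

```bash
python3 - <<'E'
from h import *
im=snap('wrist','w9.png')
s=env.sense();print(tcp(),s['gripper_width'],s['grasp_force'],s['joint_pos'])
for n,z in [('oblong_tray',.012)]:
    for m in env.masks_of(n,'wrist')[:1]: print(n,round(m['p'],2),m['xy'],rect_fit(im,m['pixels'],z))
t=snap('top')
for m in env.masks_of('oblong_tray','top')[:1]: print(rect_fit(t,m['pixels'],.012))
E
```

```text
(array([454.6, -88. , 152.2]), np.float64(22.4), array([ 0.002, -0.001, -1.   ])) 0.6217440161795258 48.96481990814209 [-2.82510131e-01  2.13564907e-01  1.82286043e+00 -1.79503517e-06
  1.10287055e+00 -6.72932061e-01]
oblong_tray 0.8 [306.5, 100.0] (array([443.9,  -6.5]), array([ 82.8, 122.8]), 22.5)
(array([442.2,  -5.1]), array([ 79.8, 121.1]), 21.7)
```

View pics/w9.png

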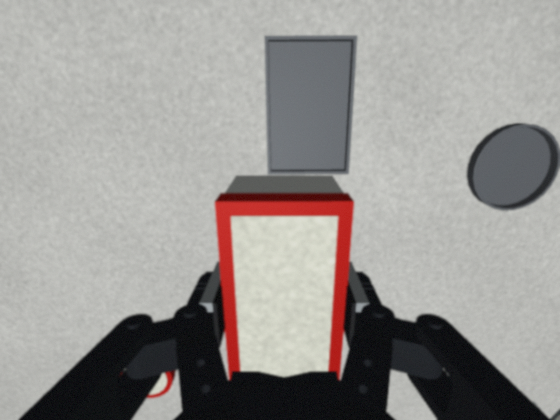

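The tub is held upright and the tray ahead of it, px (310,105), is centred at (444,-6.5) with yaw 22.5°. I'll shift (-10.7, +81.5) and lower.

play_rows(deltas=[[-2, 16, 0, 0, 0, 0], [-4, 30, 0, 0, 0, 0], [-3, 24, -15, 0, 0, 0], [-1.7, 11.5, -30, 0, 0, 0], [0, 0, -30, 0, 0, 0]])

```text
t: 26.5
tool_pos: [0.4434, -0.0045, 0.0765]
eef_rot: [1.744, 2.61, 0.003]
contact_force: [-0.3, 0.0, -2.6]
gripper_width: 0.628
grasp_force: 49.0
```

play_rows(deltas=[[0, 0, -20, 0, 0, 0], [0, 0, -15, 0, 0, 0], [0, 0, -10, 0, 0, 0], [0, 0, -6, 0, 0, 0], [0, 0, 0, 0, 0, 0]])

```text
t: 27.0
tool_pos: [0.4422, -0.0059, 0.0252]
eef_rot: [-1.747, -2.61, 0.001]
contact_force: [-0.2, -0.3, -1.8]
gripper_width: 0.621
grasp_force: 48.8
```

play_rows(deltas=[[1, 0, -8, 0, 0, 0], [0, 0, -5, 0, 0, 0], [0, 0, -2.5, 0, 0, 0], [0, 0, -1, 0, 0, 0], [0, 0, 0, 0, 0, 0]])

```text
t: 27.5
tool_pos: [0.443, -0.0058, 0.0093]
eef_rot: [-1.748, -2.611, 0.0]
contact_force: [0.4, -0.1, -2.6]
gripper_width: 0.623
grasp_force: 48.9
```

play_rows(deltas=[[0, 0, -0.8, 0, 0, 0], [0, 0, 0, 0, 0, 0]])

```text
t: 27.7
tool_pos: [0.4432, -0.0058, 0.0086]
eef_rot: [1.747, 2.61, 0.0]
contact_force: [0.9, -0.0, -2.3]
gripper_width: 0.626
grasp_force: 48.9
```

play_rows(deltas=[[0, 0, -1, 0, 0, 0], [0, 0, 0, 0, 0, 0]])

```text
t: 27.9
tool_pos: [0.4433, -0.0058, 0.0079]
eef_rot: [1.747, 2.61, 0.001]
contact_force: [-1.6, 0.3, 3.8]
gripper_width: 0.624
grasp_force: 49.4
```

play_rows(deltas=[[0, 0, -0.5, 0, 0, 0], [0, 0, 0, 0, 0, 0]])

```text
t: 28.1
tool_pos: [0.4433, -0.0058, 0.0079]
eef_rot: [1.747, 2.61, 0.001]
contact_force: [-2.6, 0.0, 9.7]
gripper_width: 0.626
grasp_force: 50.3
```

play_rows(deltas=[[0, 0, 0, 0, 0, 0], [0, 0, 0, 0, 0, 0], [0, 0, 0, 0, 0, 0], [0, 0, 0, 0, 0, 0]], jaw=80)

```text
t: 28.5
tool_pos: [0.4431, -0.0058, 0.0069]
eef_rot: [-1.748, -2.611, 0.0]
contact_force: [-0.3, 0.2, 0.6]
gripper_width: 0.935
grasp_force: 0.0
```

play_rows(deltas=[[0, 0, 15, 0, 0, 0], [0, 0, 40, 0, 0, 0], [0, 0, 45, 0, 0, 0], [0, 0, 45, 0, 0, 0], [0, 0, 20, 0, 0, 0]], jaw=85)

```text
t: 29.0
tool_pos: [0.4453, -0.006, 0.1759]
eef_rot: [1.744, 2.606, 0.005]
contact_force: [0.5, 0.4, 0.1]
gripper_width: 1.0
grasp_force: 0.0
```

play_rows(deltas=[[0, -20, 0, 0, 0, 0], [0, -38, 0, 0, 0, 0], [-4, -38, 0, 0, 0, 0], [-6, -38, 0, 0, 0, 0], [-8, -38, 0, 0, 0, 0]])

```text
t: 29.5
tool_pos: [0.4249, -0.1791, 0.1719]
eef_rot: [1.747, 2.611, 0.0]
contact_force: [-0.5, 0.4, -0.9]
gripper_width: 0.994
grasp_force: 0.0
```

play_rows(deltas=[[-9, -38, 0, 0, 0, 0], [-9, -38, 0, 0, 0, 0], [-9, -38, 0, 0, 0, 0], [-8, -34, 0, 0, 0, 0], [-3, -12, 0, 0, 0, 0]])

```text
t: 30.0
tool_pos: [0.3865, -0.3411, 0.1718]
eef_rot: [1.751, 2.608, -0.002]
contact_force: [0.8, -0.4, -0.7]
gripper_width: 0.997
grasp_force: 0.0
```

```bash
python3 - <<'E'
from h import *
im=snap('wrist','w10.png')
print(tcp(),env.sense()['gripper_width'],env.sense()['joint_pos'])
for m in env.masks_of('large_round_tub','wrist')[:1]: print(round(m['p'],2),m['xy'],rect_fit(im,m['pixels'],.05))
c=im['color'].astype(int);red=((c[...,0]-c[...,1])>60)
red&=cv2.dilate(m['pixels'].astype(np.uint8),np.ones((7,7)))>0
print('red',rect_fit(im,red,.05),rect_fit(im,red,.048))
E
```

```text
(array([ 386.5, -341.4,  171.7]), np.float64(22.2), array([-0.   , -0.002, -1.   ])) 0.9959965837363562 [-8.04506442e-01  2.63348525e-01  1.69190347e+00 -1.35228953e-03
  1.18526273e+00 -1.19208874e+00]
0.93 [287.8, 191.7] (array([ 385. , -336.2]), array([66.4, 63.2]), 78.7)
red (array([ 385.4, -338.3]), array([61. , 62.1]), 22.2) (array([ 385.6, -338.8]), array([61.4, 62.5]), 22.2)
```

View pics/w10.png

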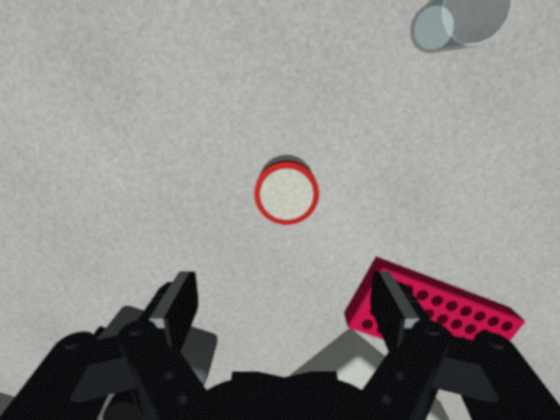

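The large round lid is at px (287,193), or (385.5,-338.5) mm, and 62 mm across. First I'll check the clearance to the boxes in the lower part of the view.

```bash
python3 - <<'E'
from h import *
im=snap('wrist');s=env.sense();Rt=cv2.Rodrigues(np.array(s['eef_rot']))[0]
for p in[(125,307),(217,335),(205,370),(350,332),(376,260),(345,320)]:
    print(p,[np.round((Rt.T@(at(im,p,z)-s['tool_pos'])*1000)[:2]).tolist() for z in(0,.05,.1)])
t=snap('top')
for n,z in[('oblong_tub',.05),('oblong_tray',.012),('large_round_tray',.012),('beaker',.04),('bottle',.05)]:
    for m in env.masks_of(n,'top')[:1]: print(n,round(m['p'],2),rect_fit(t,m['pixels'],z))
E
```

```text
(125, 307) [[-164.0, -208.0], [-127.0, -177.0], [-90.0, -146.0]]
(217, 335) [[-208.0, -92.0], [-164.0, -79.0], [-120.0, -65.0]]
(205, 370) [[-270.0, -114.0], [-216.0, -97.0], [-163.0, -80.0]]
(350, 332) [[-204.0, 84.0], [-160.0, 71.0], [-117.0, 58.0]]
(376, 260) [[-96.0, 108.0], [-69.0, 92.0], [-42.0, 75.0]]
(345, 320) [[-184.0, 77.0], [-144.0, 65.0], [-103.0, 53.0]]
oblong_tub 0.93 (array([440. ,  -7.2]), array([61.1, 98.1]), 24.9)
oblong_tray 0.65 (array([443.3,  -6.5]), array([ 80. , 122.2]), 22.7)
large_round_tray 0.55 (array([656.7,  22.1]), array([83.5, 84.7]), 88.4)
beaker 0.73 (array([ 459.1, -152.7]), array([50.8, 51. ]), 61.5)
bottle 0.55 (array([456.9, 160.9]), array([52.6, 49.5]), 88.9)
```

play_rows(deltas=[[-1, 3, -15, 0, 0, 0], [0, 0, -35, 0, 0, 0], [0, 0, -40, 0, 0, 0], [0, 0, -30, 0, 0, 0], [0, 0, -14, 0, 0, 0]])

```text
t: 30.95
tool_pos: [0.3849, -0.3326, 0.0356]
eef_rot: [-1.744, -2.608, -0.002]
contact_force: [-0.3, -0.0, -0.5]
gripper_width: 0.994
grasp_force: 0.0
```

play_rows(deltas=[[0, 0, -10, 0, 0, 0], [0, 0, -10, 0, 0, 0], [0, 0, -10, 0, 0, 0], [0, 0, -4, 0, 0, 0], [0, 0, 0, 0, 0, 0]])

```text
t: 31.45
tool_pos: [0.386, -0.3347, 0.0038]
eef_rot: [-1.747, -2.61, -0.0]
contact_force: [-0.6, 0.1, -0.7]
gripper_width: 0.994
grasp_force: 0.0
```

play_rows(deltas=[[0, 0, 0, 0, 0, 0], [0, 0, 0, 0, 0, 0], [0, 0, 0, 0, 0, 0], [0, 0, 0, 0, 0, 0], [0, 0, 0, 0, 0, 0]], jaw=52, grip_force=45)

```text
t: 31.95
tool_pos: [0.3865, -0.3353, 0.0048]
eef_rot: [1.747, 2.609, -0.001]
contact_force: [0.2, 1.0, 5.8]
gripper_width: 0.71
grasp_force: 48.7
```

play_rows(deltas=[[0, 0, 8, 0, 0, 0], [0, 0, 25, 0, 0, 0], [0, 0, 40, 0, 0, 0], [0, 0, 40, 0, 0, 0], [0, 0, 35, 0, 0, 0]])

```text
t: 32.45
tool_pos: [0.3859, -0.3346, 0.154]
eef_rot: [1.748, 2.61, -0.0]
contact_force: [1.1, -0.8, -1.8]
gripper_width: 0.708
grasp_force: 49.5
```

play_rows(deltas=[[14, 15, 0, 0, 0, 0], [27, 28, 0, 0, 0, 0], [28, 29, 0, 0, 0, 0], [28, 29, 0, 0, 0, 0], [28, 29, 0, 0, 0, 0]])

```text
t: 32.95
tool_pos: [0.5115, -0.2035, 0.1522]
eef_rot: [-1.748, -2.61, 0.0]
contact_force: [-0.3, -0.6, -2.5]
gripper_width: 0.708
grasp_force: 49.6
```

play_rows(deltas=[[28, 29, 0, 0, 0, 0], [28, 29, 0, 0, 0, 0], [28, 29, 0, 0, 0, 0], [28, 29, 0, 0, 0, 0], [28, 29, 0, 0, 0, 0]])

```text
t: 33.45
tool_pos: [0.6514, -0.0583, 0.1519]
eef_rot: [-1.747, -2.61, 0.001]
contact_force: [0.5, 0.2, -1.7]
gripper_width: 0.711
grasp_force: 49.6
```

play_rows(deltas=[[18, 19, 0, 0, 0, 0], [8, 9, 0, 0, 0, 0], [0, 0, 0, 0, 0, 0], [0, 0, 0, 0, 0, 0]])

```text
t: 33.85
tool_pos: [0.6757, -0.0326, 0.1516]
eef_rot: [-1.747, -2.61, 0.003]
contact_force: [-1.0, -0.7, -1.4]
gripper_width: 0.709
grasp_force: 49.6
```

```bash
python3 - <<'E'
from h import *
im=snap('wrist','w11.png')
s=env.sense();print(tcp(),s['gripper_width'],s['grasp_force'],s['joint_pos'])
for n,z in [('large_round_tray',.012),('large_round_tub',.197)]:
    for m in env.masks_of(n,'wrist')[:1]: print(n,round(m['p'],2),m['xy'],rect_fit(im,m['pixels'],z))
E
```

```text
(array([675.6, -33. , 151.8]), np.float64(22.4), array([-0.002, -0.001, -1.   ])) 0.7120849317743552 49.61711347103119 [-1.10747324e-01  4.94593207e-01  1.36200573e+00 -8.59023487e-04
  1.28673699e+00 -5.00684443e-01]
large_round_tray 0.63 [290.9, 131.4] (array([657.5,  21.4]), array([87.2, 85.8]), 5.1)
large_round_tub 0.77 [285.4, 294.2] (array([670.4, -30.3]), array([61.7, 76.8]), 40.8)
```

View pics/w11.png

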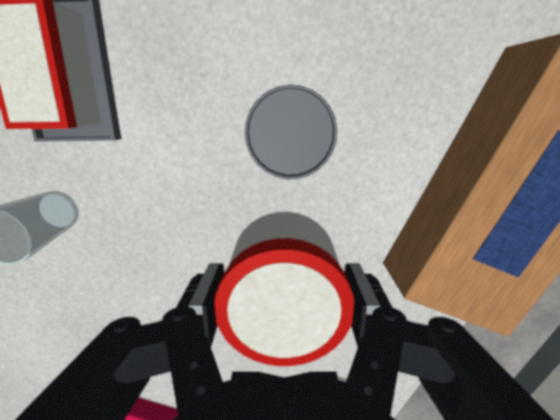

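The tub is held upright and the tray at px (291,132) is centred at (657.5,21.5). I'll check the wooden box's clearance before lowering.

```bash
python3 - <<'E'
from h import *
im=snap('wrist')
for p in[(386,262),(404,297),(505,47),(445,165)]: print(p,[np.round(at(im,p,z)*1000)[:2].tolist() for z in(0,.05,.1)])
E
```

```text
(386, 262) [[814.0, -70.0], [787.0, -52.0], [759.0, -33.0]]
(404, 297) [[857.0, -103.0], [823.0, -80.0], [788.0, -56.0]]
(505, 47) [[811.0, 168.0], [784.0, 148.0], [757.0, 128.0]]
(445, 165) [[817.0, 52.0], [789.0, 51.0], [761.0, 49.0]]
```

play_rows(deltas=[[-5, 15, 0, 0, 0, 0], [-8, 24, 0, 0, 0, 0], [-6, 18, -15, 0, 0, 0], [0, 0, -30, 0, 0, 0], [0, 0, -35, 0, 0, 0]])

```text
t: 34.55
tool_pos: [0.6587, 0.0266, 0.0733]
eef_rot: [1.745, 2.609, 0.004]
contact_force: [-0.2, -0.3, -2.2]
gripper_width: 0.713
grasp_force: 49.6
```

play_rows(deltas=[[0, 0, -20, 0, 0, 0], [0, 0, -15, 0, 0, 0], [0, 0, -10, 0, 0, 0], [0, 0, -5, 0, 0, 0], [0, 0, 0, 0, 0, 0]])

```text
t: 35.05
tool_pos: [0.6582, 0.0252, 0.022]
eef_rot: [-1.748, -2.61, -0.0]
contact_force: [0.1, -0.6, -1.7]
gripper_width: 0.714
grasp_force: 49.6
```

play_rows(deltas=[[0, 0, -5, 0, 0, 0], [0, 0, -3, 0, 0, 0], [0, 0, -1, 0, 0, 0], [0, 0, 0, 0, 0, 0]])

```text
t: 35.45
tool_pos: [0.6581, 0.0251, 0.0131]
eef_rot: [1.748, 2.611, 0.0]
contact_force: [0.2, -0.2, -1.4]
gripper_width: 0.713
grasp_force: 49.6
```

play_rows(deltas=[[-1, -1, -3, 0, 0, 0], [0, 0, -1.5, 0, 0, 0], [0, 0, -0.7, 0, 0, 0], [0, 0, 0, 0, 0, 0]])

```text
t: 35.85
tool_pos: [0.6569, 0.0241, 0.008]
eef_rot: [-1.748, -2.61, 0.0]
contact_force: [-1.8, -0.6, -0.2]
gripper_width: 0.709
grasp_force: 49.8
```

play_rows(deltas=[[0, 0, -0.6, 0, 0, 0], [0, 0, 0, 0, 0, 0]])

```text
t: 36.05
tool_pos: [0.6569, 0.0241, 0.0079]
eef_rot: [1.748, 2.611, -0.0]
contact_force: [-2.4, 0.1, 4.9]
gripper_width: 0.707
grasp_force: 50.3
```

Contact with the floor, so I'll release and rise. A small move back will put all the trays in view.

play_rows(deltas=[[0, 0, 0, 0, 0, 0], [0, 0, 0, 0, 0, 0], [0, 0, 0, 0, 0, 0], [0, 0, 0, 0, 0, 0]], jaw=85)

```text
t: 36.45
tool_pos: [0.6573, 0.0242, 0.0071]
eef_rot: [1.747, 2.611, 0.0]
contact_force: [0.6, 0.7, -0.0]
gripper_width: 0.996
grasp_force: 0.0
```

play_rows(deltas=[[0, 0, 15, 0, 0, 0], [0, 0, 40, 0, 0, 0], [0, 0, 45, 0, 0, 0], [0, 0, 45, 0, 0, 0], [0, 0, 30, 0, 0, 0]])

```text
t: 36.95
tool_pos: [0.6587, 0.0242, 0.1874]
eef_rot: [1.745, 2.607, 0.005]
contact_force: [1.0, -0.0, -0.9]
gripper_width: 0.995
grasp_force: 0.0
```

play_rows(deltas=[[0, -25, 10, 0, 0, 0], [0, -40, 10, 0, 0, 0], [0, -40, 0, 0, 0, 0], [0, -40, 0, 0, 0, 0], [0, -20, 0, 0, 0, 0]])

```text
t: 37.45
tool_pos: [0.6571, -0.1442, 0.2036]
eef_rot: [1.749, 2.607, -0.001]
contact_force: [0.7, 0.9, -0.4]
gripper_width: 0.993
grasp_force: 0.0
```

```bash
python3 - <<'E'
from h import *
for c in('top','scene'):
    im=snap(c,c+'9.png')
    for n,z in zip(names,[.05,.05,.049,.049]+[.012]*4+[.07,.09]):
        for m in env.masks_of(n,c)[:1]: print(c,n,round(m['p'],2),rect_fit(im,m['pixels'],z))
a=cv2.imread('pics/scene9.png')[120:350,90:410];cv2.imwrite('pics/scene9c.png',cv2.resize(a,None,fx=2.5,fy=2.5,interpolation=cv2.INTER_CUBIC))
E
```

```text
top oblong_tub 0.9 (array([441. ,  -6.8]), array([53.8, 96.9]), 23.3)
top large_round_tub 0.74 (array([653.4,  21.3]), array([58.5, 67.8]), 88.5)
top square_tub 0.46 (array([645.1,  22.8]), array([78.1, 73.3]), 88.8)
top small_round_tub 0.61 (array([647.9, 183.9]), array([45.7, 36.3]), 35.8)
top oblong_tray 0.66 (array([445.7,  -6.2]), array([ 85.4, 126.1]), 20.8)
top large_round_tray 0.74 (array([658.1,  20.6]), array([86.4, 81.8]), 88.4)
top square_tray 0.6 (array([399.5, 301.1]), array([69.7, 65.6]), 89.0)
top small_round_tray 0.68 (array([648.3, 184. ]), array([56.3, 59.3]), 44.0)
top bottle 0.52 (array([457.1, 157.2]), array([54.9, 48.5]), 62.2)
scene oblong_tub 0.62 (array([497., -44.]), array([20.6, 36.3]), 50.0)
scene large_round_tub 0.89 (array([665.4,  12.3]), array([59.6, 92.3]), 32.4)
scene square_tub 0.88 (array([415.1, 280. ]), array([50.4, 88.5]), 43.7)
scene small_round_tub 0.7 (array([661.3, 175.6]), array([35.7, 71.8]), 28.7)
scene oblong_tray 0.57 (array([488.7, -31.5]), array([29.1, 53.5]), 21.9)
scene large_round_tray 0.6 (array([670.4,  10.6]), array([85.8, 66.8]), 43.1)
scene square_tray 0.21 (array([436.7, 191.3]), array([ 48.7, 131.9]), 41.4)
scene small_round_tray 0.57 (array([660.2, 181.9]), array([63.3, 59.8]), 35.0)
scene beaker 0.77 (array([ 473.6, -156.8]), array([51.7, 94.4]), 53.9)
scene bottle 0.82 (array([488.1, 137. ]), array([ 44.9, 118.2]), 38.3)
```

View pics/scene9c.png

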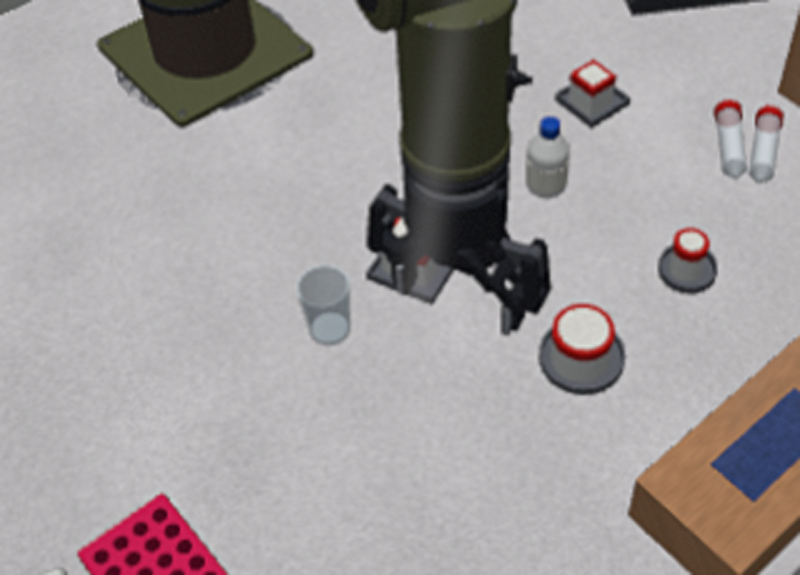

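All four tubs stand upright in their own trays: square (593,90), small round (690,258), large round (582,345), and oblong, mostly hidden by the arm but measured from the top camera at (441,-7). The beaker (325,305) and bottle (548,160) haven't moved.

```bash
python3 -c "
from rig import env
print(env.hand_in())"
```

```text
the job is handed in; nothing more can be done
None
```

All four tubs stand upright in their own trays, the beaker and bottle stand where they were, and the job is handed in at about 37 s of the 109 s allowed; one grasp of the small round tub missed and was repeated lower, with no sign of harm to it.

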